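# Fetch the long label spindle from its lidded compartment

## Robot

A 7-joint arm with a two-finger parallel gripper is mounted at the origin on a cart in front of the work surface, level with it; the furniture and walls round the work are solid. World frame = base frame: x ahead of the robot, y to its left, z up, the work surface at z = 0. Lengths are in m, angles in rad, forces in N, time in s.
With the tool pointing down it reaches from about 0.425 to 0.825 m from the base axis. Payload 3.6 kg.
Tool frame: the origin (TCP) lies midway between the tips of the shut fingers; the grasp point (between the pads) lies 19 mm behind it; z points along the fingers, y is the line along which they close (so a half turn about z gives the same grasp; the last joint's range is limited). The gripper opens to 93 mm and grips with 3 to 60 N. Pads are 15 mm wide; open, the fingers measure 128 mm over their backs; the gripper's body (75 mm by 188 mm) begins 65 mm behind the grasp point.
Start: joints at [-1.244, 0.615, -0.013, 1.423, 0.008, 1.103, -0.04], TCP at [0.225, 0.61, 0.219] pointing down, gripper open.
Joint ranges: [-3.12, 3.12], [-0.3, 2.06], [-1.34, 1.32], [0.26, 2.42], [-1.36, 4.5], [0.01, 1.98], [-2.84, 2.84]. Speed limits (rad/s): [2.79, 2.79, 3.14, 3.14, 3.14, 3.14, 3.14].

## Interface

Orientations are given as a unit quaternion [x, y, z, w].
In Python, from bench import env gives the robot as it stands. The module is installed in compiled form; this text tells all that it offers.
- The arm moves only by the tool carry_out, never from a script. Its argument "commands" is a list of rows, each an object with "delta_pos": the shift along the world's x, y, z in units of 30 mm (1.0 is 30 mm), a list of three; "dr": the turn, a rotation vector about the world's x, y, z in units of 5 degrees (1.0 is 5 degrees), a list of three; "grip": the opening, from -1 (shut) to 1 (fully open), so that 0 is half open. A call has 1 to 10 rows; each row shifts and turns the commanded pose from where the row before left it; what a row does not reach is not made up. A row lasts 1/12 s, in which the tool goes at most 41.7 mm and 7.16 degrees, less where a joint would pass 70% of its speed; a pose out of reach is approached as far as the arm can. A call is refused whole if a number of a shift passes 1 or a number of a turn 1, either way. A call with a gripper value outside its range is refused whole. The fingers move at their own pace and stop on an object; "squeeze" is the grip in N (left out, the last holds). Time passes only in rows, so rows that do not move let the fingers close. It gives the time, the measured TCP pose, the force, the opening and the grip force at its end, in the units of the state.
- env.state(): the state, without advancing time (a new reading comes with each control period).
- env.grab_frame(name): name is "side" or "top" or "wrist"; returns the picture (420x560x3 uint8, blue, green, red); there is no depth.
- env.get_calibration(name): a dict with "K" (3x3 intrinsics, pixels), "cam_to_world" (4x4, takes a point from camera to world coordinates); the wrist camera has in their place "hand_eye" (4x4, takes a point from camera to tool coordinates, whose origin is the TCP and whose axes are the flange's). Camera axes: x right, y down, z forward; pixel columns grow to the right and rows downward; lengths in m; the calibration is good to about 2 mm. A picture is of the moment at which its call begins: read the wrist's pose just before it. get_calibration takes no time and is no camera call.
- env.close_job(): hands the job in; it is judged then, once.
The state is a dict: "t": time; "q": joint angles; "qvel": joint speeds; "joint_efforts": joint torques, N m; "ee_pos": TCP position; "tool_rot": TCP orientation; "force": force on the tool from outside, world axes, zero at the start; "torque": the same for the moment, N m; "opening": finger opening in m; "grip_force": force on a finger pad.
Only numpy, scipy, OpenCV 4.12 (cv2) and the standard library are available. Lean on these libraries where they do the work, as an engineer would, in place of code of your own. Each camera call takes 0.05 s, during which the arm holds its last target. There are 200 camera calls.

## Task

The label dispenser needs its long spindle: in the slanted row of three clear-lidded compartments, open only the lid over the longest of the three blue spindles, take that spindle out and lay it level in the two notches of the dispenser's arms. Shut that lid fully again, keep the other two lids shut and their spindles where they are, and leave the other things on the table alone.

Things in the scene. Friction and masses are not known exactly. Their poses are not given: they have to be found in the camera images.
- stand: fixed tube-frame stand carrying three equal white lidded compartments in a row, on a slope that rises 25 degrees away from the robot. Origin: on the table under the row's middle; x level, pointing up the slope's way, y along the row, z up. Compartments at y = -100, 0, +100 mm, in any order; each 165 mm along the slope, 98 mm across (y), 58 mm deep square to the slope, walls 4 mm. Stand within x +-90 mm, y +-158 mm, about 0.17 m high
- dispenser: label dispenser, fixed: grey base 120 x 150 x 10 mm, origin under its centre. Two upright steel arms 8 mm thick, 56 mm wide at y = -48 and +48 mm (88 mm free between them), each with an 18 mm wide notch open at the top, flared to about 50 mm. Notch floor 72 mm, arm tops about 104 mm above the table. A peel bar 30 mm high stands on the base at x = -50 mm
- dispenser_seat (a point): middle between the dispenser's two notches, 79 mm above the table, where the centre of a seated spindle lies; its y axis is the line along which the seated spindle lies (either way round), z up
- spindle_a_center (a point): centre of the 120 mm spindle (the longest): loose, 0.11 kg, blue barrel 30 mm in diameter and 80 mm long, a grey journal 14 mm in diameter, 20 mm long at each end. x runs along it. It starts in its compartment along the slope, on ribs 9 to 13 mm either side of the middle, lower end against a stop, centre 28 mm above the inner floor, 26 mm below the rim. Spindles differ only in length
- lid_a (a joint): hinge angle of the lid over the 120 mm spindle (rad): 0 shut; it opens upward about its upper, far edge, to a stop at 1.75. Stiff hinge: the lid stays where it is left (about 2 N at the handle moves it). Even fully open it leans towards the robot over its compartment, front edge 0.32 m above the table
- lid_a_hinge (a point): middle of the hinge line of lid_a; the frame turns with the lid: y is the hinge axis, x runs in the lid from its handle end to the hinge, z out of its outer face (outer face at z = 5 mm). The lid reaches 163 mm from hinge to front edge: white frame round a clear window through which the spindle is seen
- lid_a_handle (a point): middle of the black round bar handle of lid_a: 10 mm in diameter, along y, 67 mm free between its two posts, bar centre 32 mm off the lid's outer face; it lies 149 mm along -x and 37 mm along z from the hinge point, in the lid's frame
- spindle_b_center (a point): centre of the 90 mm spindle: loose, 0.11 kg, blue barrel 30 mm in diameter and 50 mm long, a grey journal 14 mm in diameter, 20 mm long at each end. x runs along it. It starts in its compartment along the slope, on ribs 9 to 13 mm either side of the middle, lower end against a stop, centre 28 mm above the inner floor, 26 mm below the rim. Spindles differ only in length
- lid_b (a joint): hinge angle of the lid over the 90 mm spindle (rad): 0 shut; it opens upward about its upper, far edge, to a stop at 1.75. Stiff hinge: the lid stays where it is left (about 2 N at the handle moves it). Even fully open it leans towards the robot over its compartment, front edge 0.32 m above the table
- lid_b_hinge (a point): middle of the hinge line of lid_b; the frame turns with the lid: y is the hinge axis, x runs in the lid from its handle end to the hinge, z out of its outer face (outer face at z = 5 mm). The lid reaches 163 mm from hinge to front edge: white frame round a clear window through which the spindle is seen
- lid_b_handle (a point): middle of the black round bar handle of lid_b: 10 mm in diameter, along y, 67 mm free between its two posts, bar centre 32 mm off the lid's outer face; it lies 149 mm along -x and 37 mm along z from the hinge point, in the lid's frame
- spindle_c_center (a point): centre of the 65 mm spindle: loose, 0.11 kg, blue barrel 30 mm in diameter and 25 mm long, a grey journal 14 mm in diameter, 20 mm long at each end. x runs along it. It starts in its compartment along the slope, on ribs 9 to 13 mm either side of the middle, lower end against a stop, centre 28 mm above the inner floor, 26 mm below the rim. Spindles differ only in length
- lid_c (a joint): hinge angle of the lid over the 65 mm spindle (rad): 0 shut; it opens upward about its upper, far edge, to a stop at 1.75. Stiff hinge: the lid stays where it is left (about 2 N at the handle moves it). Even fully open it leans towards the robot over its compartment, front edge 0.32 m above the table
- lid_c_hinge (a point): middle of the hinge line of lid_c; the frame turns with the lid: y is the hinge axis, x runs in the lid from its handle end to the hinge, z out of its outer face (outer face at z = 5 mm). The lid reaches 163 mm from hinge to front edge: white frame round a clear window through which the spindle is seen
- lid_c_handle (a point): middle of the black round bar handle of lid_c: 10 mm in diameter, along y, 67 mm free between its two posts, bar centre 32 mm off the lid's outer face; it lies 149 mm along -x and 37 mm along z from the hinge point, in the lid's frame
- timer: bystander, loose, to be left alone: white pocket timer 70 x 66 x 21 mm, near the front of the dispenser
- tape_roll: bystander, loose, to be left alone: tan roll of tape 103 mm across, 25 mm high, behind the dispenser
- marker: bystander, loose, to be left alone: black and white marker pen 135 mm long, in front of the stand
- scissors: bystander, loose, to be left alone: orange-handled scissors 199 mm long, lying behind the stand
- cake_near: bystander, loose, to be left alone: chocolate-chip ring cake 78 mm across, 34 mm high, in the middle behind the stand and the dispenser
- spindle_a: the 120 mm spindle's body; origin at the end face that starts lowest on the slope (use spindle_a_center for its centre)

How it is judged:
On the way, in this order (a step that is already met when the one before it is completed fails the run):
1. the lid over the 120 mm spindle is open (more than 1.0 rad) (value of joint lid_a above 1 rad), for 0.2 s.
2. the 120 mm spindle lies in the dispenser's notches, let go (distance between spindle_a_center and dispenser_seat below 0.01 m and angle between the x axis of spindle_a_center and the y axis of dispenser_seat, either way round below 0.1 rad and contact force between the fingers and spindle_a below 0.1 N), for 0.2 s.
At the end, for the whole second after the job is handed in: the 120 mm spindle lies at rest in both notches of the dispenser (centre within 10 mm of the seat point, along the seat's y axis within 0.1 rad), and all three lids are shut (within 0.06 rad) (distance between spindle_a_center and dispenser_seat below 0.01 m and angle between the x axis of spindle_a_center and the y axis of dispenser_seat, either way round below 0.1 rad and linear speed of spindle_a below 0.02 m/s and value of joint each of lid_a, lid_b, lid_c below 0.06 rad); the robot touches nothing.
It fails at once if one of the other two lids is opened (more than 0.12 rad) (value of joint any of lid_b, lid_c above 0.12 rad).
It fails at once if one of the other two spindles is disturbed (centre moved more than 20 mm) (distance of any of spindle_b_center, spindle_c_center from where it was at the start of the episode above 0.02 m).
It fails at once if a bystander is pushed more than 25 mm (distance of any of timer, tape_roll, marker, scissors, cake_near from where it was at the start of the episode above 0.025 m).
It also fails if it takes over 72 s, if anything falls off the work surface, if the arm or the gripper's body presses on something with over 40 N, if the wrist force passes 120 N, or if a joint passes its speed limit or range.

## Working session

There is one attempt and no reset: what is moved stays moved. The work goes in short steps, Python scripts to look and compute and a tool call to move; the robot and the scene stay as the last step left them, time stands still between calls to the robot, and variables do not carry over. Pictures are saved under pics/ and viewed, at most 10 in all, crops included, and the job is handed in when it is done.

Besides the shell and the picture viewer there is one more tool, called after ">>>" by a JSON object that holds its "name" and its "arguments", one argument or row to a line. carry_out: Moves the arm, as the interface text tells. Its arguments: {"type":"object","properties":{"commands":{"type":"array","items":{"type":"object","properties":{"delta_pos":{"type":"array","items":{"type":"number"}},"dr":{"type":"array","items":{"type":"number"}},"grip":{"type":"number"}}}},"squeeze":{"type":"number"}},"required":["commands"]}

```bash
mkdir -p pics; cat > h.py <<'E'
import numpy as np, cv2
from bench import env
from scipy.spatial.transform import Rotation as R
def cal(n):
    c=env.get_calibration(n); K=np.array(c["K"])
    if n=="wrist":
        s=env.state(); T=np.eye(4); T[:3,:3]=R.from_quat(s["tool_rot"]).as_matrix(); T[:3,3]=s["ee_pos"]
        return K,T@np.array(c["hand_eye"])
    return K,np.array(c["cam_to_world"])
def ray(n,uv,C=None):
    K,T=C or cal(n); d=T[:3,:3]@np.linalg.inv(K)@np.array([uv[0],uv[1],1.]); return T[:3,3],d/np.linalg.norm(d)
def onz(n,uv,z,C=None):
    o,d=ray(n,uv,C); return o+d*(z-o[2])/d[2]
def proj(n,p,C=None):
    K,T=C or cal(n); q=np.linalg.inv(T)@np.append(p,1); q=K@q[:3]; return q[:2]/q[2]
def tri(rs):
    A=sum(np.eye(3)-np.outer(d,d) for o,d in rs); b=sum((np.eye(3)-np.outer(d,d))@o for o,d in rs); return np.linalg.solve(A,b)
E
python3 - <<'E'
from h import *
for n in ["side","top"]:
    cv2.imwrite(f"pics/{n}0.png",env.grab_frame(n)); K,T=cal(n); print(n,K[0,0],T.round(3).tolist())
print(env.get_calibration("wrist")["hand_eye"]);print(env.state())
a=cv2.imread("pics/side0.png")
E
```

```text
side 493.65558140963236 [[-0.998, 0.044, -0.043, 0.655], [0.06, 0.568, -0.821, 1.042], [-0.012, -0.822, -0.57, 0.904], [0.0, 0.0, 0.0, 1.0]]
top 468.0735757744408 [[-0.0, -0.99, 0.139, 0.476], [-1.0, -0.001, -0.005, -0.097], [0.005, -0.139, -0.99, 1.193], [0.0, 0.0, 0.0, 1.0]]
[[-1.53725007e-03 -9.60807105e-01 -2.77213536e-01  7.72616386e-02]
 [ 9.99998818e-01 -1.47089834e-03 -4.47303845e-04  3.11338854e-04]
 [ 2.20197839e-05 -2.77213896e-01  9.60808230e-01 -1.65010870e-01]
 [ 0.00000000e+00  0.00000000e+00  0.00000000e+00  1.00000000e+00]]
{'t': 0.1, 'q': array([-1.24450814,  0.61580843, -0.01264319,  1.42472273,  0.00808949,
        1.10341767, -0.04039704]), 'qvel': array([ 0.00036735, -0.00234011, -0.00019916, -0.00265496,  0.00033444,
       -0.00044751, -0.00141603]), 'joint_efforts': array([ 1.06842363e-03, -4.60038221e+01,  2.10004239e-01, -1.66244638e+01,
       -6.11756276e-02,  1.68834021e-02,  8.46594389e-05]), 'ee_pos': array([0.22431145, 0.6093094 , 0.21761136]), 'tool_rot': array([ 1.75438630e-01,  9.84489694e-01, -1.13579090e-03, -2.00459869e-04]), 'force': array([0.29709197, 0.12220074, 0.64003931]), 'torque': array([-0.06313595, -0.03052236, -0.03342685]), 'grip_force': 0.0, 'opening': 0.09329555629088104}
```

View pics/top0.png

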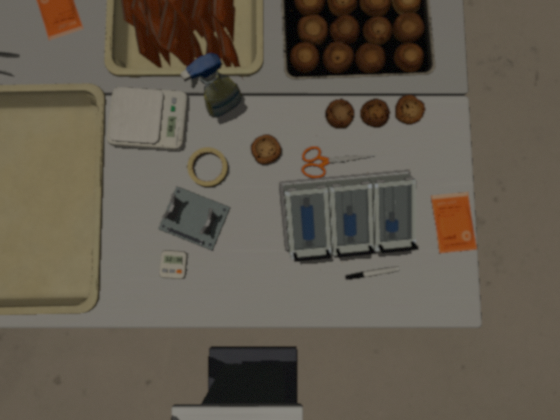

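View pics/side0.png

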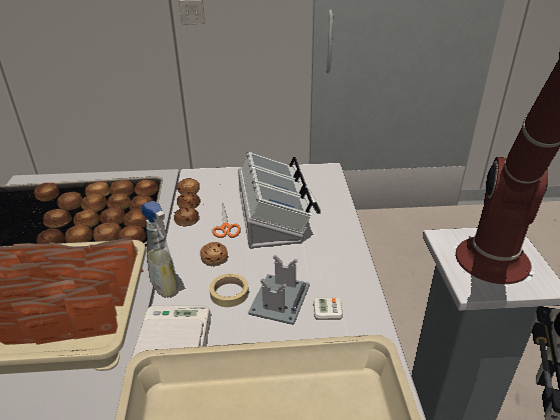

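```bash
python3 - <<'E'
from h import *
a=cv2.imread("pics/top0.png");b=cv2.imread("pics/side0.png")
f=lambda i,y0,y1,x0,x1,s:cv2.convertScaleAbs(cv2.resize(i[y0:y1,x0:x1],None,fx=s,fy=s,interpolation=cv2.INTER_CUBIC),alpha=1.6)
c1=f(a,165,275,270,430,5)      # stand top 800x550
cv2.imwrite("pics/c1.png",c1)
c2=f(b,140,325,230,330,3.2); c3=f(a,180,255,150,240,5); 
C=np.zeros((600,800,3),np.uint8); C[:c2.shape[0],:c2.shape[1]]=c2; C[:c3.shape[0],330:330+c3.shape[1]]=c3
cv2.imwrite("pics/c2.png",C)
def blobs(i,m,roi,amin):
    y0,y1,x0,x1=roi; n,l,s,c=cv2.connectedComponentsWithStats(m[y0:y1,x0:x1].astype(np.uint8))
    for k in range(1,n):
        if s[k,4]>=amin:
            ys,xs=np.where(l==k); p=np.c_[xs+x0,ys+y0].astype(np.float32)
            print(s[k,4],p.mean(0).round(1),cv2.minAreaRect(p))
print("handles top");blobs(a,a.max(2)<45,(235,265,285,425),10)
print("handles side");blobs(b,b.max(2)<45,(150,220,280,325),6)
h=cv2.cvtColor(a,cv2.COLOR_BGR2HSV)
print("blue top");blobs(a,(h[...,0]>100)&(h[...,0]<125)&(h[...,1]>100),(180,250,285,420),10)
E
```

```text
handles top
162 [397.8 249.1] ((397.6539611816406, 247.64181518554688), (8.556231498718262, 36.83846664428711), 84.64418029785156)
161 [355.6 253.4] ((355.57257080078125, 252.27444458007812), (7.99618673324585, 36.93180847167969), 84.64418029785156)
157 [312.8 257.6] ((312.077880859375, 256.3565673828125), (7.967146396636963, 35.942691802978516), 84.80557250976562)
handles side
255 [303.1 186.9] ((302.39654541015625, 185.74139404296875), (60.35098648071289, 12.070197105407715), 68.19859313964844)
blue top
325 [307.4 222.8] ((307.4051818847656, 222.88792419433594), (32.355838775634766, 10.335075378417969), 86.633544921875)
203 [349.7 225. ] ((349.7896423339844, 224.9241485595703), (20.376543045043945, 10.511242866516113), 86.633544921875)
99 [391.7 225.9] ((392.0, 226.0), (10.0, 10.0), 90.0)
```

View pics/c1.png

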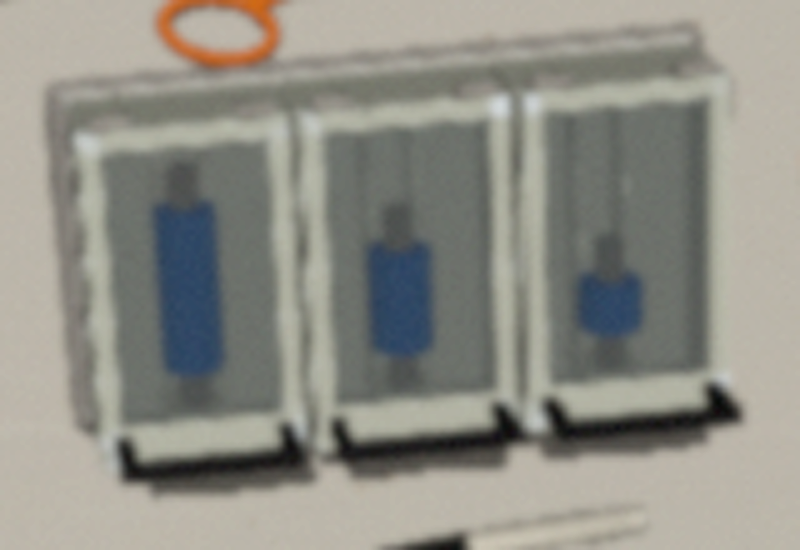

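View pics/c2.png

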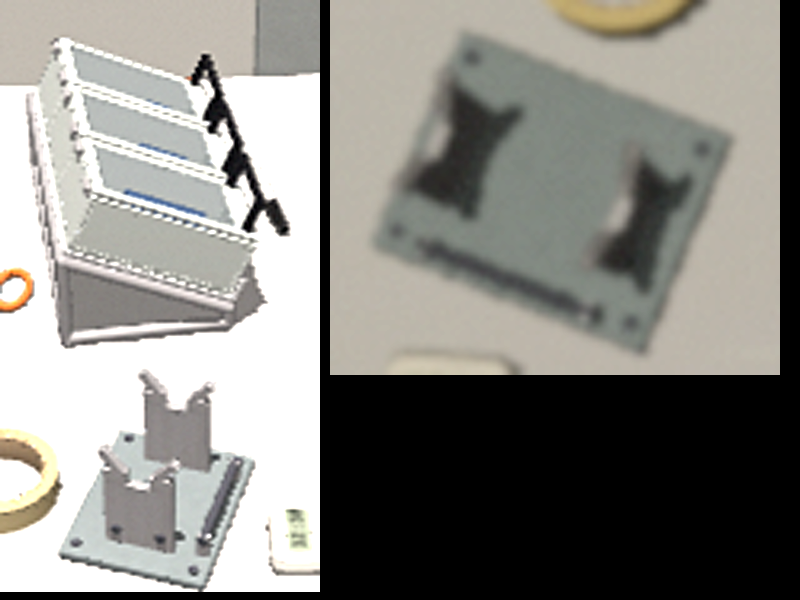

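```bash
python3 - <<'E'
from h import *
L=tri([ray("top",(295.4,260)),ray("side",(317.8,210.3))]);Rr=tri([ray("top",(417,248)),ray("side",(294.7,159.4))])
print("handle ends",L,Rr,np.linalg.norm(L-Rr))
y=(L-Rr);y[2]=0;y/=np.linalg.norm(y);x=np.array([y[1],-y[0],0]);print("stand yaw",np.degrees(np.arctan2(x[1],x[0])))
mid=(L+Rr)/2
for n,k in zip("acb",(1,-1,0)): print(n,"handle",mid+y*.1*k)
# predicted: hinge = handle in stand frame
c,s=np.cos(np.radians(25)),np.sin(np.radians(25))
X=x*c+np.array([0,0,s]);Z=-x*s+np.array([0,0,c])
ha=mid+.1*y; hinge=ha+.149*X-.037*Z; print("hinge",hinge)
# spindle by top blue centroid: surface at some height; center 26mm below rim
for px in [(307.4,222.8),(349.7,225),(391.7,225.9)]:
    # plane through hinge with normal Z, offset -26mm(+rim gap)
    o,d=ray("top",px); t=((hinge-Z*.02-o)@Z)/(d@Z); p=o+d*t; print("spindle",p,"rel hinge slope",(p-hinge)@X,(p-hinge)@y)
P=[onz("top",q,.01) for q in [(177,186),(231,207),(213,250.4),(159,229)]]
print(np.round(P,4),"sizes",[np.linalg.norm(P[i]-P[(i+1)%4]).round(4) for i in range(4)],"c",np.mean(P,0))
dx=(P[0]+P[1]-P[2]-P[3]);dy=P[0]+P[3]-P[1]-P[2];print("disp yaw",np.degrees(np.arctan2(dx[1],dx[0])),np.degrees(np.arctan2(-dy[0],dy[1])))
E
```

```text
handle ends [ 0.49088776 -0.13980918  0.10378278] [ 0.5259347  -0.41814314  0.12315743] 0.2812000265135429
stand yaw 7.176733978708818
a handle [ 0.49591819 -0.17975961  0.1134701 ]
c handle [ 0.52090427 -0.37819271  0.1134701 ]
b handle [ 0.50841123 -0.27897616  0.1134701 ]
hinge [ 0.64541446 -0.16093551  0.14290684]
spindle [ 0.58770404 -0.1705893   0.09357691] rel hinge slope -0.07383441255882424 -0.002368377775179004
spindle [ 0.58328738 -0.27165567  0.0856458 ] rel hinge slope -0.09260101101631875 -0.10209116270300717
spindle [ 0.58179486 -0.37317301  0.07904129] rel hinge slope -0.10822861867329052 -0.20262671102412494
[[0.6909 0.1575 0.01  ]
 [0.6366 0.0183 0.01  ]
 [0.5263 0.0621 0.01  ]
 [0.5803 0.1997 0.01  ]] sizes [np.float64(0.1494), np.float64(0.1186), np.float64(0.1478), np.float64(0.1184)] c [0.60851014 0.10940087 0.01      ]
disp yaw -21.269165371824503 -21.355226819883697
```

>>> {"name": "carry_out", "arguments": {
  "commands": [
    {"delta_pos":[0.8,-0.3,1],"dr":[0,0,0],"grip":1},
    {"delta_pos":[0.8,-0.3,1],"dr":[0,0,0],"grip":1},
    {"delta_pos":[0.8,-0.3,1],"dr":[0,0,-1],"grip":1},
    {"delta_pos":[0.8,-0.6,1],"dr":[0,0,-1],"grip":1},
    {"delta_pos":[0.8,-0.9,0],"dr":[0,0,-1],"grip":1},
    {"delta_pos":[0.8,-1,0],"dr":[0,0,-1],"grip":1},
    {"delta_pos":[0.8,-1,0],"dr":[0,0,-1],"grip":1},
    {"delta_pos":[0.8,-1,0],"dr":[0,0,-1],"grip":1},
    {"delta_pos":[0.8,-1,0],"dr":[0,0,-1],"grip":1},
    {"delta_pos":[0.8,-1,0],"dr":[0,0,-1],"grip":1}
  ]
}}

```text
t: 0.93
ee_pos: [0.4648, 0.3865, 0.3377]
tool_rot: [0.503, 0.864, -0.0, -0.0]
force: [0.6, 0.2, 0.1]
opening: 0.0931
grip_force: 0.0
```

>>> {"name": "carry_out", "arguments": {
  "commands": [
    {"delta_pos":[0.3,-1,0],"dr":[0,0,-1],"grip":1},
    {"delta_pos":[0.3,-1,0],"dr":[0,0,-1],"grip":1},
    {"delta_pos":[0.2,-1,0],"dr":[0,0,-1],"grip":1},
    {"delta_pos":[0,-1,0],"dr":[0,0,-1],"grip":1},
    {"delta_pos":[0,-1,0],"dr":[0,0,-1],"grip":1},
    {"delta_pos":[0,-1,0],"dr":[0,0,0],"grip":1},
    {"delta_pos":[0,-1,0],"dr":[0,0,0],"grip":1},
    {"delta_pos":[0,-1,0],"dr":[0,0,0],"grip":1},
    {"delta_pos":[0,-1,0],"dr":[0,0,0],"grip":1},
    {"delta_pos":[0,-1,0],"dr":[0,0,0],"grip":1}
  ]
}}

```text
t: 1.77
ee_pos: [0.4875, 0.0869, 0.3378]
tool_rot: [0.677, 0.736, -0.0, -0.0]
force: [1.0, 0.2, 0.0]
opening: 0.0931
grip_force: 0.0
```

>>> {"name": "carry_out", "arguments": {
  "commands": [
    {"delta_pos":[0.1,-1,0],"dr":[0,0,0],"grip":1},
    {"delta_pos":[0.1,-1,0],"dr":[0,0,0],"grip":1},
    {"delta_pos":[0.1,-1,0],"dr":[0,0,0],"grip":1},
    {"delta_pos":[0.1,-1,0],"dr":[0,0,0],"grip":1},
    {"delta_pos":[0,-1,0],"dr":[0,0,0],"grip":1},
    {"delta_pos":[0,-1,0],"dr":[0,0,0],"grip":1},
    {"delta_pos":[0,-1,0],"dr":[0,0,0],"grip":1},
    {"delta_pos":[0,-1,0],"dr":[0,0,0],"grip":1},
    {"delta_pos":[0,0,0],"dr":[0,0,0],"grip":1},
    {"delta_pos":[0,0,0],"dr":[0,0,0],"grip":1}
  ]
}}

```text
t: 2.6
ee_pos: [0.4993, -0.1536, 0.3377]
tool_rot: [0.679, 0.734, -0.0, -0.0]
force: [-0.5, 0.4, -0.6]
opening: 0.093
grip_force: 0.0
```

```bash
python3 - <<'E'
from h import *
C=cal("wrist"); a=env.grab_frame("wrist"); cv2.imwrite("pics/w1.png",a)
print(env.state()["ee_pos"],env.state()["q"].round(2),C[0][0,0])
for z in (.113,.134): print(proj("wrist",[.496,-.18,z],C))
E
```

```text
[ 0.49985941 -0.15152812  0.33761501] [-0.08  0.34  0.48  1.6  -0.16  1.24  0.51] 323.64735515308564
[274.32784853 198.06278644]
[274.10447514 202.61571457]
```

View pics/w1.png

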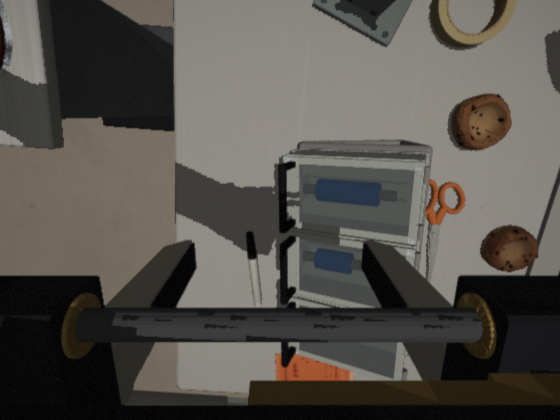

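```bash
python3 - <<'E'
from h import *
C=cal("wrist"); a=cv2.imread("pics/w1.png")
m=(a.max(2)<40).astype(np.uint8); n,l,s,c=cv2.connectedComponentsWithStats(m[150:400,265:305])
for k in range(1,n):
    if s[k,4]>20: print(s[k],c[k]+[265,150])
s2=m[155:235,270:305]
for r in range(158,236,4): print(r,np.where(m[r,265:305])[0][[0,-1]]+265 if m[r,265:305].any() else None, end=" ")
t=cv2.imread("pics/top0.png"); mt=t.max(2)<45
print()
for cc in range(292,336,3):
    w=np.where(mt[245:268,cc])[0]+245; print(cc,w[[0,-1]] if len(w) else None,end=" ")
print()
for tp,wp in [((295.0,260.3),(283,163)),((331,257),(283,229))]:
    p=tri([ray("top",tp),ray("wrist",wp,C)]); print(p, proj("top",p)-tp,proj("wrist",p,C)-wp,proj("side",p))
E
```

```text
[ 13  12  17  71 664] [283.60692771 198.14457831]
[  0  86  40  78 816] [285.2879902  282.18137255]
[  0 187  40  30 322] [285.11490683 348.70186335]
158 None 162 [289 294] 166 [278 294] 170 [278 285] 174 [278 285] 178 [278 285] 182 [278 285] 186 [279 285] 190 [279 285] 194 [279 286] 198 [279 285] 202 [279 286] 206 [279 286] 210 [279 285] 214 [279 286] 218 [279 286] 222 [279 294] 226 [279 293] 230 [279 288] 234 None 
292 None 295 [254 260] 298 [258 260] 301 [258 261] 304 [258 261] 307 [257 260] 310 [257 260] 313 [257 259] 316 [256 259] 319 [256 259] 322 [256 259] 325 [255 258] 328 [252 258] 331 None 334 None 
[ 0.50298538 -0.14246783  0.05117832] [-0.04537481 -0.95349541] [-1.64098185 -0.06644071] [309.84951207 224.45672471]
[ 0.50960733 -0.22498957  0.0929934 ] [-0.07224892 -0.92479607] [-1.60080566 -0.03580501] [305.02300608 197.7563259 ]
```

```bash
python3 - <<'E'
from h import *
C=cal("wrist")
wn=(281.7,164.5); wf=(282.5,231)
for sp in [(317.8,210.3),(318.5,211.5),(317,209)]:
    p=tri([ray("side",sp),ray("wrist",wn,C)]); print(p,proj("wrist",p,C)-wn,proj("side",p)-sp,proj("top",p))
for z in (.11,.12,.13,.14):
    A=onz("wrist",wn,z,C);B=onz("wrist",wf,z,C);print(z,A,B,np.linalg.norm(A-B),np.degrees(np.arctan2(-(A-B)[0],(A-B)[1])),proj("side",A),proj("side",B),proj("top",A),proj("top",B))
b=cv2.imread("pics/side0.png"); m=b.max(2)<60
for r in range(186,216): 
    w=np.where(m[r,285:325])[0]+285; print(r,(w[0],w[-1]) if len(w) else None,end="; ")
E
```

```text
[ 0.49239147 -0.13389914  0.10819316] [-8.0016496 -2.1903017] [-3.50231999 -0.34448245] [292.24546185 263.39853748]
[ 0.49133672 -0.13433227  0.10382518] [-8.82931943 -2.43816869] [-3.90087067 -0.39027248] [292.37015208 263.88693034]
[ 0.49358908 -0.13343858  0.11290157] [-7.03944062 -1.90775232] [-3.04983686 -0.29421179] [292.11260928 262.84114434]
0.11 [ 0.50232175 -0.1355046   0.11      ] [ 0.5105896  -0.22141942  0.11      ] 0.08631171785302866 5.49682127440823 [310.82829109 209.27514849] [304.92306181 193.66199963] [292.95165911 259.03592083] [330.22895324 255.42175721]
0.12 [ 0.5020967  -0.13395446  0.12      ] [ 0.51015401 -0.21768154  0.12      ] 0.08411387813637816 5.4968212744082905 [311.05331647 206.67924262] [305.2542582  191.49349026] [292.42881934 259.02931315] [329.09706289 255.47428036]
0.13 [ 0.50187164 -0.13240432  0.13      ] [ 0.50971842 -0.21394367  0.13      ] 0.08191603841972771 5.496821274408195 [311.28056128 204.05773341] [305.58937443 189.29931577] [291.89614237 259.02258114] [327.94382111 255.52779428]
0.14 [ 0.50164659 -0.13085418  0.14      ] [ 0.50928284
[... 477 characters left out ...]
(301), np.int64(308)); 195 (np.int64(301), np.int64(309)); 196 (np.int64(301), np.int64(309)); 197 (np.int64(301), np.int64(310)); 198 (np.int64(302), np.int64(310)); 199 (np.int64(309), np.int64(310)); 200 (np.int64(309), np.int64(311)); 201 (np.int64(310), np.int64(311)); 202 (np.int64(310), np.int64(315)); 203 (np.int64(309), np.int64(315)); 204 (np.int64(309), np.int64(316)); 205 (np.int64(308), np.int64(316)); 206 (np.int64(308), np.int64(317)); 207 (np.int64(307), np.int64(317)); 208 (np.int64(307), np.int64(318)); 209 (np.int64(287), np.int64(319)); 210 (np.int64(306), np.int64(319)); 211 (np.int64(306), np.int64(319)); 212 (np.int64(307), np.int64(319)); 213 None; 214 None; 215 None;
```

>>> {"name": "carry_out", "arguments": {
  "commands": [
    {"delta_pos":[0.17,-0.35,-0.5],"dr":[0,0,0.2],"grip":-0.4},
    {"delta_pos":[0,-0.35,-1],"dr":[0,0,0],"grip":-0.4},
    {"delta_pos":[0,0,-1],"dr":[0,0,0],"grip":-0.4},
    {"delta_pos":[0,0,-1],"dr":[0,0,0],"grip":-0.4},
    {"delta_pos":[0,0,-1],"dr":[0,0,0],"grip":-0.4},
    {"delta_pos":[0,0,-0.7],"dr":[0,0,0],"grip":-0.4},
    {"delta_pos":[0,0,0],"dr":[0,0,0],"grip":-0.4},
    {"delta_pos":[0,0,0],"dr":[0,0,0],"grip":-0.4}
  ]
}}

```text
t: 3.32
ee_pos: [0.5052, -0.1708, 0.1815]
tool_rot: [0.67, 0.743, -0.0, -0.001]
force: [-0.0, 0.0, 0.0]
opening: 0.0448
grip_force: 0.0
```

```bash
python3 - <<'E'
from h import *
C=cal("wrist"); a=env.grab_frame("wrist"); cv2.imwrite("pics/w2.png",a)
print(env.state()["ee_pos"],env.state()["opening"],proj("wrist",[.505,-.175,.1315],C),proj("wrist",env.state()["ee_pos"],C))
E
```

```text
[ 0.50614887 -0.17168573  0.18282526] 0.040085509231691026 [277.88142402 231.6415774 ] [280.27154086 259.15095822]
```

View pics/w2.png

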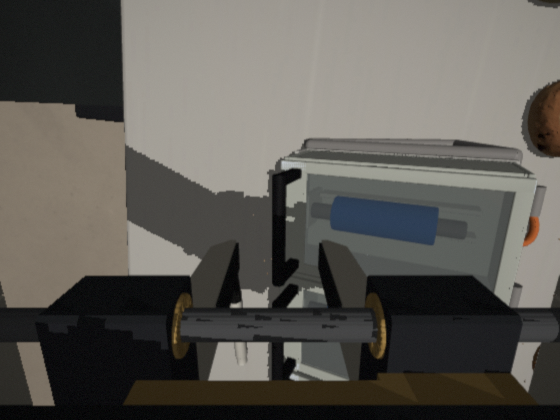

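>>> {"name": "carry_out", "arguments": {
  "commands": [
    {"delta_pos":[0,0,-0.8],"dr":[0,0,0],"grip":-0.45},
    {"delta_pos":[0,0,-0.8],"dr":[0,0,0],"grip":-0.45},
    {"delta_pos":[0,0,-0.5],"dr":[0,0,0],"grip":-0.45},
    {"delta_pos":[0,0,0],"dr":[0,0,0],"grip":-0.45}
  ]
}}

```text
t: 3.7
ee_pos: [0.5049, -0.1717, 0.1183]
tool_rot: [0.67, 0.742, -0.0, -0.001]
force: [-0.8, 0.3, -0.5]
opening: 0.0259
grip_force: 0.0
```

>>> {"name": "carry_out", "arguments": {
  "commands": [
    {"delta_pos":[0,0,0],"dr":[0,0,0],"grip":-1},
    {"delta_pos":[0,0,0],"dr":[0,0,0],"grip":-1},
    {"delta_pos":[0,0,0],"dr":[0,0,0],"grip":-1},
    {"delta_pos":[0,0,0],"dr":[0,0,0],"grip":-1},
    {"delta_pos":[0,0,0],"dr":[0,0,0],"grip":-1},
    {"delta_pos":[0,0,0],"dr":[0,0,0],"grip":-1}
  ],
  "squeeze": 12
}}

```text
t: 4.2
ee_pos: [0.5055, -0.1733, 0.1208]
tool_rot: [0.671, 0.742, 0.0, 0.001]
force: [-1.9, 0.7, 7.2]
opening: 0.0091
grip_force: 12.0
```

>>> {"name": "carry_out", "arguments": {
  "commands": [
    {"delta_pos":[-0.06,-0.005,0.44],"dr":[0,0,0],"grip":-1},
    {"delta_pos":[-0.03,-0.004,0.445],"dr":[0,0,0],"grip":-1},
    {"delta_pos":[0.01,0.001,0.445],"dr":[0,0,0],"grip":-1},
    {"delta_pos":[0.05,0.005,0.445],"dr":[0,0,0],"grip":-1},
    {"delta_pos":[0.09,0.01,0.44],"dr":[0,0,0],"grip":-1},
    {"delta_pos":[0.12,0.01,0.43],"dr":[0,0,0],"grip":-1},
    {"delta_pos":[0.16,0.015,0.415],"dr":[0,0,0],"grip":-1},
    {"delta_pos":[0.2,0.02,0.4],"dr":[0,0,0],"grip":-1},
    {"delta_pos":[0.23,0.025,0.38],"dr":[0,0,0],"grip":-1},
    {"delta_pos":[0.265,0.025,0.36],"dr":[0,0,0],"grip":-1}
  ]
}}

```text
t: 5.03
ee_pos: [0.5326, -0.1707, 0.2456]
tool_rot: [0.671, 0.741, -0.003, -0.003]
force: [-5.9, -0.4, 1.2]
opening: 0.0094
grip_force: 12.0
```

>>> {"name": "carry_out", "arguments": {
  "commands": [
    {"delta_pos":[0.3,0.03,0.335],"dr":[0,0,0],"grip":-1},
    {"delta_pos":[0.32,0.03,0.305],"dr":[0,0,0],"grip":-1},
    {"delta_pos":[0.345,0.034,0.28],"dr":[0,0,0],"grip":-1},
    {"delta_pos":[0.37,0.035,0.247],"dr":[0,0,0],"grip":-1},
    {"delta_pos":[0.39,0.038,0.21],"dr":[0,0,0],"grip":-1},
    {"delta_pos":[0.406,0.039,0.18],"dr":[0,0,0],"grip":-1},
    {"delta_pos":[0.42,0.04,0.14],"dr":[0,0,0],"grip":-1},
    {"delta_pos":[0.43,0.042,0.107],"dr":[0,0,0],"grip":-1},
    {"delta_pos":[0.44,0.04,0.07],"dr":[0,0,0],"grip":-1},
    {"delta_pos":[0,0,0],"dr":[0,0,0],"grip":-1}
  ]
}}

```text
t: 5.87
ee_pos: [0.642, -0.1605, 0.3051]
tool_rot: [0.67, 0.742, 0.002, 0.004]
force: [0.5, 0.8, 7.1]
opening: 0.0092
grip_force: 12.0
```

>>> {"name": "carry_out", "arguments": {
  "commands": [
    {"delta_pos":[0,0,0],"dr":[0,0,0],"grip":-0.5},
    {"delta_pos":[0,0,0],"dr":[0,0,0],"grip":-0.5},
    {"delta_pos":[0,0,0],"dr":[0,0,0],"grip":-0.5},
    {"delta_pos":[0,0,0.5],"dr":[0,0,0],"grip":-0.5},
    {"delta_pos":[0,0,0.8],"dr":[0,0,0],"grip":-0.5},
    {"delta_pos":[0,0,0.8],"dr":[0,0,0],"grip":-0.5},
    {"delta_pos":[0,0,0.8],"dr":[0,0,0],"grip":-0.5},
    {"delta_pos":[-0.5,0,0.3],"dr":[0,0,1],"grip":-0.5},
    {"delta_pos":[-0.5,0,0],"dr":[0,0,1],"grip":0},
    {"delta_pos":[-0.5,0,0],"dr":[0,0,1],"grip":0}
  ]
}}

```text
t: 6.7
ee_pos: [0.5933, -0.16, 0.3977]
tool_rot: [0.566, 0.824, 0.0, 0.0]
force: [-0.1, -0.0, -0.4]
opening: 0.0322
grip_force: 0.0
```

>>> {"name": "carry_out", "arguments": {
  "commands": [
    {"delta_pos":[-0.5,0,0],"dr":[0,0,1],"grip":0},
    {"delta_pos":[-0.5,0,0],"dr":[0,0,1],"grip":0},
    {"delta_pos":[-0.5,0,0],"dr":[0,0,1],"grip":0},
    {"delta_pos":[-0.5,0,0],"dr":[0,0,1],"grip":0},
    {"delta_pos":[-0.5,0,0],"dr":[0,0,1],"grip":0},
    {"delta_pos":[0,0,0],"dr":[0,0,1],"grip":0},
    {"delta_pos":[0,0,0],"dr":[0,0,1],"grip":0},
    {"delta_pos":[0,0,0],"dr":[0,0,1],"grip":0},
    {"delta_pos":[0,0,0],"dr":[0,0,1],"grip":0},
    {"delta_pos":[0,0,0],"dr":[0,0,1],"grip":0}
  ]
}}

```text
t: 7.53
ee_pos: [0.5184, -0.1596, 0.397]
tool_rot: [0.165, 0.986, 0.0, -0.0]
force: [0.6, 0.4, 0.4]
opening: 0.0467
grip_force: 0.0
```

>>> {"name": "carry_out", "arguments": {
  "commands": [
    {"delta_pos":[0,0,0],"dr":[0,0,1],"grip":0},
    {"delta_pos":[0,0,0],"dr":[0,0,1],"grip":0},
    {"delta_pos":[0,0,0],"dr":[0,0,1],"grip":0},
    {"delta_pos":[0,0,0],"dr":[0,0,1],"grip":0},
    {"delta_pos":[0,0,0],"dr":[0,0,1],"grip":0},
    {"delta_pos":[0,0,0],"dr":[0.096,-0.995,0],"grip":0},
    {"delta_pos":[0,0,0],"dr":[0.096,-0.995,0],"grip":0},
    {"delta_pos":[0,0,0],"dr":[0.096,-0.995,0],"grip":0},
    {"delta_pos":[0,0,0],"dr":[0.096,-0.995,0],"grip":0},
    {"delta_pos":[0,0,0],"dr":[0.096,-0.995,0],"grip":0}
  ]
}}

```text
t: 8.37
ee_pos: [0.5184, -0.1599, 0.3976]
tool_rot: [-0.049, 0.975, 0.01, 0.218]
force: [0.3, -0.5, -0.1]
opening: 0.0468
grip_force: 0.0
```

```bash
python3 - <<'E'
from h import *
s=env.state();r=R.from_quat(s["tool_rot"]).as_matrix();print(s["ee_pos"],r.round(3).tolist(),s["q"].round(2),s["force"].round(1))
E
```

```text
[ 0.51835108 -0.15990611  0.39759052] [[-0.9, -0.1, 0.424], [-0.091, 0.995, 0.04], [-0.426, -0.003, -0.905]] [ 0.27  0.12  0.11  1.77 -0.28  0.88  2.19] [ 0.3 -0.5 -0.1]
```

>>> {"name": "carry_out", "arguments": {
  "commands": [
    {"delta_pos":[0.12,-0.02,-0.9],"dr":[0,0,0],"grip":0},
    {"delta_pos":[0.12,-0.02,-0.9],"dr":[0,0,0],"grip":0},
    {"delta_pos":[0.12,-0.02,-0.9],"dr":[0,0,0],"grip":0},
    {"delta_pos":[0.12,-0.02,-0.9],"dr":[0,0,0],"grip":0},
    {"delta_pos":[0.12,-0.02,-0.9],"dr":[0,0,0],"grip":0},
    {"delta_pos":[0.12,-0.02,-0.73],"dr":[0,0,0],"grip":0},
    {"delta_pos":[0,0,0],"dr":[0,0,0],"grip":0},
    {"delta_pos":[0,0,0],"dr":[0,0,0],"grip":0}
  ]
}}

```text
t: 9.03
ee_pos: [0.5397, -0.1633, 0.2395]
tool_rot: [-0.049, 0.975, 0.01, 0.215]
force: [-0.0, -0.8, -0.2]
opening: 0.0467
grip_force: 0.0
```

```bash
python3 - <<'E'
from h import *
C=cal("wrist"); a=env.grab_frame("wrist"); cv2.imwrite("pics/w3.png",a)
h=cv2.cvtColor(a,cv2.COLOR_BGR2HSV); m=((h[...,0]>100)&(h[...,0]<125)&(h[...,1]>100)&(a[...,0]>60)).astype(np.uint8)
n,l,s,c=cv2.connectedComponentsWithStats(m)
t=R.from_euler("z",5.5,degrees=True).apply; X=t([.9063,0,.4226]);Z=t([-.4226,0,.9063]);y=t([0,1,0])
H=np.array([.6555,-.1566,.161]); P=H-.026*Z
for k in range(1,n):
    if s[k,4]>300:
        ys,xs=np.where(l==k); q=cv2.minAreaRect(np.c_[xs,ys].astype(np.float32)); print(s[k],q)
        e=[]
        for uv in cv2.boxPoints(q):
            o,d=ray("wrist",uv,C); p=o+d*((P-o)@Z)/(d@Z); e.append(p); print(p.round(4),((p-H)@X).round(4),((p-H)@y).round(4))
        print("mean",np.mean(e,0))
print(env.state()["ee_pos"])
E
```

```text
[ 41 135  38  27 825] ((59.606903076171875, 147.2827606201172), (26.90673828125, 35.377376556396484), 85.2363510131836)
[ 0.5724 -0.3851  0.0835] -0.1276 -0.2194
[ 0.5666 -0.3518  0.0823] -0.1304 -0.1857
[ 0.5896 -0.3517  0.093 ] -0.1052 -0.1879
[ 0.5955 -0.3857  0.0942] -0.1022 -0.2223
mean [ 0.58100909 -0.36855777  0.08826538]
[ 148  135   33   53 1485] ((164.96722412109375, 161.13934326171875), (52.96341323852539, 29.967330932617188), 84.80557250976562)
[ 0.5631 -0.2849  0.0837] -0.1271 -0.1188
[ 0.5581 -0.2569  0.0826] -0.1297 -0.0905
[ 0.6039 -0.2519  0.1041] -0.0789 -0.09
[ 0.6092 -0.2812  0.1053] -0.0761 -0.1196
mean [ 0.5835705  -0.2687351   0.09391552]
[ 253  135   30   84 2208] ((267.5, 176.5), (83.0, 29.0), 90.0)
[ 0.5524 -0.186   0.0831] -0.1285 -0.0194
[ 0.5497 -0.1588  0.0831] -0.1285 0.0079
[ 0.6239 -0.1512  0.1179] -0.0462 0.0084
[ 0.6268 -0.1804  0.1179] -0.0461 -0.021
mean [ 0.58822395 -0.16911026  0.10052784]
[ 0.54064917 -0.1636532   0.24111336]
```

View pics/w3.png

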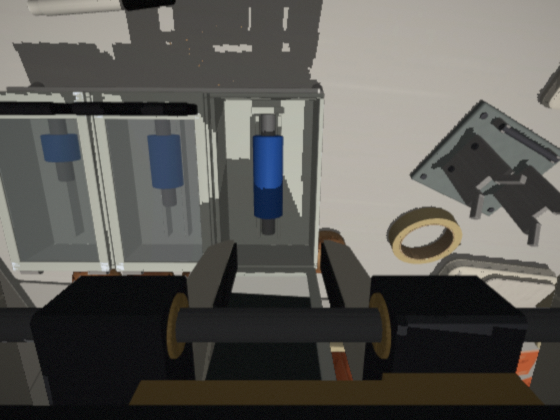

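>>> {"name": "carry_out", "arguments": {
  "commands": [
    {"delta_pos":[-0.49,-0.37,-0.24],"dr":[0,0,0],"grip":-0.1},
    {"delta_pos":[0.379,0.036,-0.81],"dr":[0,0,0],"grip":-0.1},
    {"delta_pos":[0.379,0.036,-0.81],"dr":[0,0,0],"grip":-0.1},
    {"delta_pos":[0.379,0.036,-0.81],"dr":[0,0,0],"grip":-0.1},
    {"delta_pos":[0,0,0],"dr":[0,0,0],"grip":-0.1},
    {"delta_pos":[0,0,0],"dr":[0,0,0],"grip":-0.1}
  ]
}}

```text
t: 9.58
ee_pos: [0.5604, -0.1713, 0.1612]
tool_rot: [-0.049, 0.975, 0.01, 0.216]
force: [0.2, 0.9, -0.2]
opening: 0.042
grip_force: 0.0
```

```bash
python3 - <<'E'
from h import *
C=cal("wrist"); a=env.grab_frame("wrist"); cv2.imwrite("pics/w4.png",a)
h=cv2.cvtColor(a,cv2.COLOR_BGR2HSV); m=((h[...,0]>100)&(h[...,0]<125)&(h[...,1]>100)&(a[...,0]>60)).astype(np.uint8)
n,l,s,c=cv2.connectedComponentsWithStats(m)
s0=env.state();r=R.from_quat(s0["tool_rot"]).as_matrix();tc=s0["ee_pos"]
Cn=np.array([.588,-.169,.1005]);print(tc,"target in tool frame",r.T@(Cn-tc))
for k in range(1,n):
    if s[k,4]>300:
        ys,xs=np.where(l==k); q=cv2.minAreaRect(np.c_[xs,ys].astype(np.float32)); print(s[k],q)
        e=[]
        for uv in cv2.boxPoints(q):
            o,d=ray("wrist",uv,C); zz=-r[:,2]; p=o+d*((Cn-o)@zz)/(d@zz); e.append(p); print((r.T@(p-tc)).round(4))
        print("mean",np.mean(e,0))
print(proj("wrist",tc,C))
E
```

```text
[ 0.56054591 -0.17179473  0.16217475] target in tool frame [0.00119025 0.00023759 0.0675562 ]
[  0 161  28  37 863] ((13.5, 179.0), (36.0, 27.0), 90.0)
[ 0.0444 -0.199   0.0676]
[ 0.0444 -0.1796  0.0676]
[ 0.0177 -0.1854  0.0676]
[ 0.0177 -0.2053  0.0676]
mean [ 0.58039337 -0.36333603  0.08847308]
[ 122  162   44   70 2466] ((144.60397338867188, 196.5396270751953), (69.85160827636719, 39.9009895324707), 84.2894058227539)
[ 0.0423 -0.1123  0.0676]
[ 0.0451 -0.0834  0.0676]
[-0.0079 -0.0835  0.0676]
[-0.0111 -0.1142  0.0676]
mean [ 0.58354    -0.26853661  0.09407673]
[ 259  165   39  106 3780] ((278.0, 217.5), (105.0, 38.0), 90.0)
[ 0.0412 -0.0132  0.0676]
[0.0412 0.0142 0.0676]
[-0.0423  0.0154  0.0676]
[-0.0422 -0.0147  0.0676]
mean [ 0.5895208  -0.16868686  0.10122348]
[277.21450409 258.0910853 ]
```

View pics/w4.png

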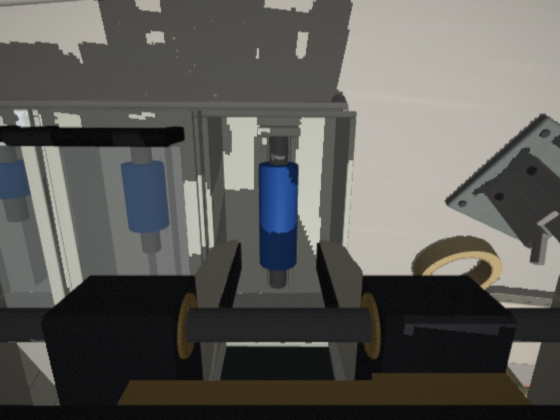

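>>> {"name": "carry_out", "arguments": {
  "commands": [
    {"delta_pos":[0.384,0.036,-0.82],"dr":[0,0,0],"grip":-0.1},
    {"delta_pos":[0.384,0.036,-0.82],"dr":[0,0,0],"grip":-0.1},
    {"delta_pos":[0.384,0.036,-0.82],"dr":[0,0,0],"grip":-0.1},
    {"delta_pos":[0,0,0],"dr":[0,0,0],"grip":-0.1}
  ]
}}

```text
t: 9.97
ee_pos: [0.5948, -0.1677, 0.085]
tool_rot: [-0.049, 0.975, 0.011, 0.215]
force: [-0.3, -0.5, 0.2]
opening: 0.0419
grip_force: 0.0
```

>>> {"name": "carry_out", "arguments": {
  "commands": [
    {"delta_pos":[0,0,0],"dr":[0,0,0],"grip":-1},
    {"delta_pos":[0,0,0],"dr":[0,0,0],"grip":-1},
    {"delta_pos":[0,0,0],"dr":[0,0,0],"grip":-1},
    {"delta_pos":[0,0,0],"dr":[0,0,0],"grip":-1},
    {"delta_pos":[0,0,0],"dr":[0,0,0],"grip":-1}
  ],
  "squeeze": 25
}}

```text
t: 10.38
ee_pos: [0.595, -0.1685, 0.089]
tool_rot: [-0.049, 0.975, 0.009, 0.218]
force: [-4.4, 0.5, 7.4]
opening: 0.0293
grip_force: 25.0
```

>>> {"name": "carry_out", "arguments": {
  "commands": [
    {"delta_pos":[-0.2,-0.018,0.42],"dr":[0,0,0],"grip":-1},
    {"delta_pos":[-0.36,-0.034,0.77],"dr":[0,0,0],"grip":-1},
    {"delta_pos":[-0.36,-0.034,0.77],"dr":[0,0,0],"grip":-1},
    {"delta_pos":[-0.36,-0.034,0.77],"dr":[0,0,0],"grip":-1},
    {"delta_pos":[-0.36,-0.034,0.77],"dr":[0,0,0],"grip":-1},
    {"delta_pos":[-0.36,-0.034,0.77],"dr":[0,0,0],"grip":-1},
    {"delta_pos":[-0.36,-0.034,0.77],"dr":[0,0,0],"grip":-1},
    {"delta_pos":[-0.36,-0.034,0.77],"dr":[0,0,0],"grip":-1},
    {"delta_pos":[-0.3,0.5,0.8],"dr":[0,0,0],"grip":-1},
    {"delta_pos":[0,1,0.5],"dr":[0,0,0],"grip":-1}
  ]
}}

```text
t: 11.22
ee_pos: [0.5023, -0.1355, 0.303]
tool_rot: [-0.045, 0.975, 0.007, 0.218]
force: [1.3, -0.0, -0.9]
opening: 0.0293
grip_force: 25.0
```

>>> {"name": "carry_out", "arguments": {
  "commands": [
    {"delta_pos":[0.2,1,0],"dr":[-0.096,0.995,0],"grip":-1},
    {"delta_pos":[0.2,1,0],"dr":[-0.096,0.995,0],"grip":-1},
    {"delta_pos":[0.2,1,0],"dr":[-0.096,0.995,0],"grip":-1},
    {"delta_pos":[0.2,1,0],"dr":[-0.096,0.995,0],"grip":-1},
    {"delta_pos":[0.2,1,0],"dr":[-0.096,0.995,0],"grip":-1},
    {"delta_pos":[0.2,1,0],"dr":[0,0,-1],"grip":-1},
    {"delta_pos":[0.2,1,0],"dr":[0,0,-1],"grip":-1},
    {"delta_pos":[0.2,0.5,0],"dr":[0,0,-1],"grip":-1},
    {"delta_pos":[0.2,0,0],"dr":[0,0,-1],"grip":-1},
    {"delta_pos":[0.2,0,0],"dr":[0,0,-1],"grip":-1}
  ]
}}

```text
t: 12.05
ee_pos: [0.5629, 0.0936, 0.2999]
tool_rot: [0.167, 0.986, 0.0, 0.004]
force: [-0.8, -0.2, -1.8]
opening: 0.0296
grip_force: 25.0
```

>>> {"name": "carry_out", "arguments": {
  "commands": [
    {"delta_pos":[0.1,0,0],"dr":[0,0,-1],"grip":-1},
    {"delta_pos":[0,0,0],"dr":[0,0,-1],"grip":-1},
    {"delta_pos":[0,0,0],"dr":[0,0,-1],"grip":-1},
    {"delta_pos":[0,0,0],"dr":[0,0,-1],"grip":-1},
    {"delta_pos":[0,0,0],"dr":[0,0,-1],"grip":-1},
    {"delta_pos":[0,0,0],"dr":[0,0,-1],"grip":-1},
    {"delta_pos":[0,0,0],"dr":[0,0,-1],"grip":-1},
    {"delta_pos":[0,0,0],"dr":[0,0,-1],"grip":-1},
    {"delta_pos":[0,0,0],"dr":[0,0,-1],"grip":-1},
    {"delta_pos":[0,0,0],"dr":[0,0,-1],"grip":-1}
  ]
}}

```text
t: 12.88
ee_pos: [0.5658, 0.0915, 0.3002]
tool_rot: [0.57, 0.822, -0.002, 0.004]
force: [0.9, 0.1, -1.1]
opening: 0.0293
grip_force: 25.0
```

>>> {"name": "carry_out", "arguments": {
  "commands": [
    {"delta_pos":[0,0,0],"dr":[0,0,-1],"grip":-1},
    {"delta_pos":[0,0,0],"dr":[0,0,-1],"grip":-1},
    {"delta_pos":[0,0,0],"dr":[0,0,-1],"grip":-1},
    {"delta_pos":[0,0,0],"dr":[0,0,-1],"grip":-1},
    {"delta_pos":[0,0,0],"dr":[0,0,-1],"grip":-1},
    {"delta_pos":[0,0,0],"dr":[0,0,-1],"grip":-1},
    {"delta_pos":[0,0,0],"dr":[0,0,-1],"grip":-1},
    {"delta_pos":[0,0,0],"dr":[0,0,-1],"grip":-1},
    {"delta_pos":[0,0,0],"dr":[0,0,0],"grip":-1},
    {"delta_pos":[0,0,0],"dr":[0,0,0],"grip":-1}
  ]
}}

```text
t: 13.72
ee_pos: [0.566, 0.0917, 0.3]
tool_rot: [0.814, 0.58, -0.003, 0.003]
force: [-0.2, -0.0, -0.2]
opening: 0.0295
grip_force: 25.0
```

```bash
python3 - <<'E'
from h import *
s=env.state();C=cal("wrist");r=R.from_quat(s["tool_rot"]).as_matrix();print(s["ee_pos"],r.round(3).tolist(),s["q"].round(2),s["force"].round(1),s["opening"],s["grip_force"])
a=env.grab_frame("wrist"); cv2.imwrite("pics/w5.png",a)
E
```

```text
[0.56596302 0.09166615 0.29998737] [[0.327, 0.945, -0.001], [0.945, -0.327, -0.008], [-0.008, 0.002, -1.0]] [-0.56  0.47  0.58  1.53 -0.26  1.22 -0.28] [-0.2 -0.  -0.2] 0.029506321039516135 25.000066459178925
```

View pics/w5.png

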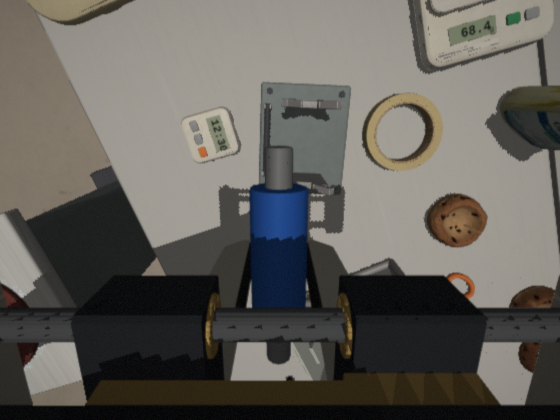

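```bash
python3 - <<'E'
from h import *
C=cal("wrist");s=env.state();r=R.from_quat(s["tool_rot"]).as_matrix();tc=s["ee_pos"]
a=cv2.imread("pics/w5.png")
h=cv2.cvtColor(a,cv2.COLOR_BGR2HSV); m=((h[...,0]>100)&(h[...,0]<125)&(h[...,1]>100)&(a[...,0]>60)).astype(np.uint8)
for rr in (190,200,215,230): w=np.where(m[rr,230:330])[0]+230; print(rr,w[0],w[-1])
for cc in (265,279,295): w=np.where(m[170:300,cc])[0]+170; print("col",cc,w[0])
def tp(uv,dz):
    o,d=ray("wrist",uv,C); z0=tc[2]+dz; p=o+d*(z0-o[2])/d[2]; return (r.T@(p-tc)).round(4)
print("barrel end",tp((279,185),.014+.012),tp((279,185),.014),"journal end",tp((280,148),.014+.005),tp((280,148),.014))
# base plate: dark-greenish mask corners
g=cv2.inRange(h,(75,20,60),(110,90,140)); 
roi=a[70:200,240:370]; 
def disp(p,c=np.array([.6085,.1094,0]),yaw=-21.3):
    return R.from_euler("z",-yaw,degrees=True).apply(p-c)
for uv in [(263,83),(350,86),(341,192)]: q=onz("wrist",uv,.01,C); print("corner",q.round(4),disp(q).round(4))
for uv in [(287,103),(339,104),(312,104),(306,188),(342,188)]: q=onz("wrist",uv,.1,C); print("arm@.1",q.round(4),disp(q).round(4))
cv2.imwrite("pics/c5.png",cv2.convertScaleAbs(cv2.resize(a[70:210,230:370],None,fx=4.2,fy=4.2,interpolation=cv2.INTER_CUBIC),alpha=1.5))
E
```

```text
190 250 307
200 250 307
215 250 307
230 250 306
col 265 191
col 279 190
col 295 191
barrel end [ 0.0464 -0.     -0.0264] [ 0.0438  0.     -0.0143] journal end [ 0.0618  0.0005 -0.0195] [ 0.0612  0.0005 -0.0145]
corner [0.5837 0.2035 0.01  ] [-0.0573  0.0786  0.01  ]
corner [0.691  0.1623 0.01  ] [0.0577 0.0792 0.01  ]
corner [0.6399 0.0272 0.01  ] [ 0.0591 -0.0651  0.01  ]
arm@.1 [0.6027 0.1687 0.1   ] [-0.027   0.0531  0.1   ]
arm@.1 [0.6552 0.1494 0.1   ] [0.0289 0.0542 0.1   ]
arm@.1 [0.6277 0.1589 0.1   ] [-0.0001  0.0531  0.1   ]
arm@.1 [0.5933 0.0727 0.1   ] [-0.0008 -0.0397  0.1   ]
arm@.1 [0.6327 0.059  0.1   ] [ 0.0408 -0.0382  0.1   ]
```

View pics/c5.png

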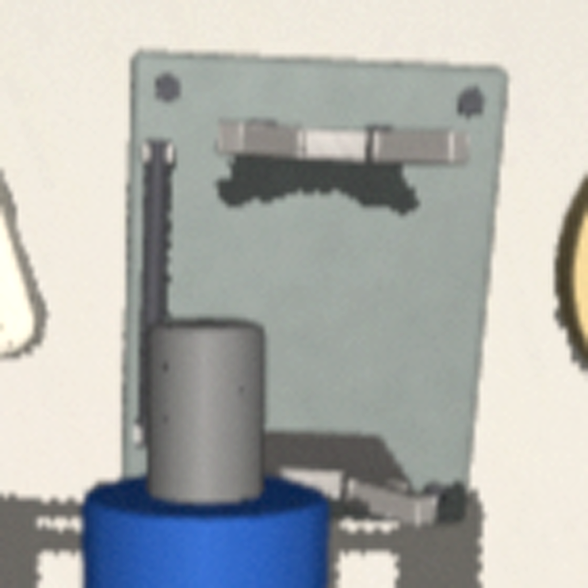

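```bash
python3 - <<'E'
from h import *
C=cal("wrist");s=env.state();r=R.from_quat(s["tool_rot"]).as_matrix();tc=s["ee_pos"]
def disp(p,c=np.array([.6085,.1094,0]),yaw=-21.3): return R.from_euler("z",-yaw,degrees=True).apply(p-c)
px=lambda u,v:(230+u/4.2,70+v/4.2)
for n,uv,z in [("far floor L",px(302,143),.072),("far floor R",px(369,146),.072),("far arm L",px(218,136),.104),("far arm R",px(468,147),.104),("near floor R in",px(345,478),.072),("near floor R out",px(345,500),.072),("near arm R",px(438,505),.104),
 ("corner FL",px(133,50),.01),("corner FR",px(507,70),.01),("edge R bottom",px(470,488),.01),("edge L bot",px(122,470),.01)]:
    q=onz("wrist",uv,z,C); print(n,q.round(4),disp(q).round(4))
print("tc",tc,disp(tc), "tool yaw",np.degrees(np.arctan2(r[1,0],r[0,0])))
E
```

```text
far floor L [0.6195 0.1621 0.072 ] [-0.0089  0.0531  0.072 ]
far floor R [0.6367 0.1553 0.072 ] [0.0096 0.053  0.072 ]
far arm L [0.5976 0.171  0.104 ] [-0.0325  0.0535  0.104 ]
far arm R [0.6566 0.1477 0.104 ] [0.0309 0.0532 0.104 ]
near floor R in [0.6023 0.0681 0.072 ] [ 0.0093 -0.0408  0.072 ]
near floor R out [0.6003 0.0617 0.072 ] [ 0.0097 -0.0474  0.072 ]
near arm R [0.6231 0.0605 0.104 ] [ 0.0314 -0.0402  0.104 ]
corner FL [0.5825 0.2053 0.01  ] [-0.0591  0.0799  0.01  ]
corner FR [0.6917 0.1612 0.01  ] [0.0587 0.0785 0.01  ]
edge R bottom [0.6435 0.0351 0.01  ] [ 0.0596 -0.0565  0.01  ]
edge L bot [0.533  0.0802 0.01  ] [-0.0597 -0.0546  0.01  ]
tc [0.56603724 0.09171536 0.29996271] [-0.03313821 -0.03190127  0.29996271] tool yaw 70.93128689019753
```

>>> {"name": "carry_out", "arguments": {
  "commands": [
    {"delta_pos":[0.365,0.166,0],"dr":[0,0,-0.44],"grip":-1},
    {"delta_pos":[0.365,0.166,-0.5],"dr":[0,0,0],"grip":-1},
    {"delta_pos":[0.365,0.166,-1],"dr":[0,0,0],"grip":-1},
    {"delta_pos":[0.365,0.166,-1],"dr":[0,0,0],"grip":-1},
    {"delta_pos":[0,0,-1],"dr":[0,0,0],"grip":-1},
    {"delta_pos":[0,0,-1],"dr":[0,0,0],"grip":-1},
    {"delta_pos":[0,0,-1],"dr":[0,0,0],"grip":-1},
    {"delta_pos":[0,0,-0.66],"dr":[0,0,0],"grip":-1},
    {"delta_pos":[0,0,0],"dr":[0,0,0],"grip":-1},
    {"delta_pos":[0,0,0],"dr":[0,0,0],"grip":-1}
  ]
}}

```text
t: 14.6
ee_pos: [0.6098, 0.1116, 0.1144]
tool_rot: [0.826, 0.564, -0.004, 0.003]
force: [1.1, -0.0, -0.2]
opening: 0.0289
grip_force: 25.0
```

```bash
python3 - <<'E'
from h import *
C=cal("wrist");s=env.state();r=R.from_quat(s["tool_rot"]).as_matrix();tc=s["ee_pos"]
print(tc,r.round(3).tolist(),s["force"].round(1))
a=env.grab_frame("wrist"); cv2.imwrite("pics/w6.png",a)
b=env.grab_frame("side"); cv2.imwrite("pics/s6.png",b)
for n,p in [("far arm inner top",[0,.044,.104]),("far outer",[0,.052,.104]),("notch floor",[0,.048,.072]),("+flareL",[-.025,.048,.104]),("+flareR",[.025,.048,.104])]:
    w=R.from_euler("z",-21.3,degrees=True).apply(p)+[.6085,.1094,0]; print(n,proj("wrist",w,C))
print("journal end top pred",proj("wrist",tc+r@[.06,0,-.0205],C),"barrel end",proj("wrist",tc+r@[.04,0,-.0285],C),proj("wrist",tc+r@[.04,0,-.0135],C))
# profile in gray around column strip
g=cv2.cvtColor(a,cv2.COLOR_BGR2GRAY)
for cc in (240,255,270,278,290,305,320): print(cc,g[60:240:3,cc].tolist())
E
```

```text
[0.60977233 0.11156723 0.11442393] [[0.364, 0.931, -0.003], [0.931, -0.364, -0.009], [-0.009, -0.0, -1.0]] [ 1.1 -0.  -0.2]
far arm inner top [278.12385721 179.17739523]
far outer [278.08841337 164.72708459]
notch floor [278.11830423 162.62911891]
+flareL [232.37836553 172.10223004]
+flareR [323.835174   171.89548822]
journal end top pred [278.9966684  152.21880433] barrel end [279.08762578 200.44139455] [279.00332963 192.24484097]
240 [153, 153, 153, 153, 153, 153, 154, 156, 153, 154, 155, 154, 155, 155, 155, 155, 152, 93, 110, 108, 108, 109, 108, 109, 106, 107, 107, 102, 56, 55, 70, 83, 92, 91, 91, 84, 107, 107, 105, 104, 107, 107, 105, 105, 107, 105, 75, 44, 44, 43, 45, 43, 46, 44, 44, 42, 44, 43, 45, 46]
255 [153, 153, 153, 153, 153, 155, 154, 154, 154, 153, 154, 155, 155, 155, 155, 157, 153, 94, 109, 110, 110, 108, 109, 109, 109, 105, 57, 56, 52, 53, 62, 92, 90, 90, 84, 89, 107, 105, 107, 106, 107, 105, 31, 27, 45, 46, 47, 49, 47, 46, 45, 46, 49, 47, 45, 47, 47, 46, 48, 32]
270 [153, 153, 154, 153, 153, 153, 154, 155, 153, 155, 155, 154, 155, 154, 156, 156, 154, 93, 110, 111, 11
[... 576 characters left out ...]
 109, 106, 55, 53, 53, 70, 68, 70, 71, 69, 67, 69, 68, 67, 68, 67, 67, 66, 29, 34, 62, 61, 63, 62, 63, 61, 63, 61, 61, 61, 60, 63, 60, 61, 61]
305 [153, 152, 153, 153, 154, 154, 155, 155, 155, 154, 155, 155, 155, 154, 154, 155, 154, 93, 110, 111, 109, 108, 110, 109, 108, 106, 53, 50, 55, 54, 54, 91, 95, 92, 93, 90, 108, 106, 105, 106, 106, 107, 67, 29, 40, 43, 40, 39, 41, 42, 40, 37, 38, 38, 38, 39, 37, 36, 29, 21]
320 [153, 153, 153, 152, 153, 153, 154, 155, 155, 154, 154, 154, 154, 156, 156, 155, 153, 83, 109, 111, 109, 109, 110, 109, 109, 110, 108, 108, 109, 97, 89, 62, 93, 95, 93, 96, 93, 106, 106, 105, 107, 107, 106, 107, 105, 106, 82, 45, 42, 43, 46, 45, 44, 46, 43, 45, 46, 46, 45, 44]
```

>>> {"name": "carry_out", "arguments": {
  "commands": [
    {"delta_pos":[0.012,0.031,-0.3],"dr":[0,0,0],"grip":-1},
    {"delta_pos":[0,0,-0.3],"dr":[0,0,0],"grip":-1},
    {"delta_pos":[0,0,-0.3],"dr":[0,0,0],"grip":-1},
    {"delta_pos":[0,0,0],"dr":[0,0,0],"grip":-1}
  ]
}}

```text
t: 15.03
ee_pos: [0.6089, 0.1127, 0.0858]
tool_rot: [0.826, 0.564, -0.005, 0.002]
force: [-0.2, -0.5, -1.9]
opening: 0.0295
grip_force: 25.0
```

>>> {"name": "carry_out", "arguments": {
  "commands": [
    {"delta_pos":[0,0,-0.2],"dr":[0,0,0],"grip":-1},
    {"delta_pos":[0,0,-0.2],"dr":[0,0,0],"grip":-1},
    {"delta_pos":[0,0,-0.2],"dr":[0,0,0],"grip":-1},
    {"delta_pos":[0,0,0],"dr":[0,0,0],"grip":-1},
    {"delta_pos":[0,0,0],"dr":[0,0,0],"grip":-1}
  ]
}}

```text
t: 15.45
ee_pos: [0.6107, 0.1123, 0.0699]
tool_rot: [0.826, 0.564, -0.003, 0.003]
force: [-0.8, -0.3, 0.2]
opening: 0.0292
grip_force: 25.0
```

>>> {"name": "carry_out", "arguments": {
  "commands": [
    {"delta_pos":[0,0,-0.08],"dr":[0,0,0],"grip":-1},
    {"delta_pos":[0,0,-0.07],"dr":[0,0,0],"grip":-1},
    {"delta_pos":[0,0,0],"dr":[0,0,0],"grip":-1},
    {"delta_pos":[0,0,0],"dr":[0,0,0],"grip":-1}
  ]
}}

```text
t: 15.78
ee_pos: [0.6108, 0.1123, 0.0695]
tool_rot: [0.826, 0.564, -0.002, 0.003]
force: [-6.6, -0.4, 20.4]
opening: 0.0292
grip_force: 25.0
```

>>> {"name": "carry_out", "arguments": {
  "commands": [
    {"delta_pos":[-0.04,0.01,0.12],"dr":[0,0,0],"grip":-1},
    {"delta_pos":[0,0,0],"dr":[0,0,0],"grip":-1},
    {"delta_pos":[0,0,0],"dr":[0,0,0],"grip":-0.1},
    {"delta_pos":[0,0,0],"dr":[0,0,0],"grip":-0.1},
    {"delta_pos":[0,0,0],"dr":[0,0,0],"grip":-0.1},
    {"delta_pos":[0,0,0],"dr":[0,0,0],"grip":-0.1},
    {"delta_pos":[0,0,0],"dr":[0,0,0],"grip":-0.1}
  ]
}}

```text
t: 16.37
ee_pos: [0.6092, 0.1128, 0.0685]
tool_rot: [0.826, 0.564, -0.003, 0.003]
force: [-0.2, 0.2, -0.4]
opening: 0.0421
grip_force: 0.0
```

>>> {"name": "carry_out", "arguments": {
  "commands": [
    {"delta_pos":[0,0,0.4],"dr":[0,0,0],"grip":-0.1},
    {"delta_pos":[0,0,0.8],"dr":[0,0,0],"grip":-0.1},
    {"delta_pos":[0,0,1],"dr":[0,0,0],"grip":-0.1},
    {"delta_pos":[0,0,1],"dr":[0,0,0],"grip":-0.1},
    {"delta_pos":[0,0,1],"dr":[0,0,0],"grip":-0.1},
    {"delta_pos":[0,0,1],"dr":[0,0,0],"grip":-0.1},
    {"delta_pos":[-0.5,-0.5,1],"dr":[0,0,0],"grip":-0.1},
    {"delta_pos":[-0.5,-0.5,1],"dr":[0,0,0],"grip":-0.1},
    {"delta_pos":[0,0,0],"dr":[0,0,0],"grip":-0.1}
  ]
}}

```text
t: 17.12
ee_pos: [0.5807, 0.0776, 0.2932]
tool_rot: [0.828, 0.561, 0.002, 0.007]
force: [0.4, -0.4, 1.6]
opening: 0.0419
grip_force: 0.0
```

```bash
python3 - <<'E'
from h import *
C=cal("wrist");s=env.state()
print(s["ee_pos"],s["force"].round(1))
a=env.grab_frame("wrist"); cv2.imwrite("pics/w7.png",a); b=env.grab_frame("side")
def D(p): return R.from_euler("z",-21.3,degrees=True).apply(np.array(p)-[.6085,.1094,0])
h=cv2.cvtColor(a,cv2.COLOR_BGR2HSV); m=((h[...,0]>100)&(h[...,0]<125)&(h[...,1]>100)&(a[...,0]>60)).astype(np.uint8)
n,l,st,c=cv2.connectedComponentsWithStats(m)
for k in range(1,n):
    if st[k,4]>300:
        ys,xs=np.where(l==k); q=cv2.minAreaRect(np.c_[xs,ys].astype(np.float32)); print(st[k],q)
        for uv in cv2.boxPoints(q): print(D(onz("wrist",uv,.079,C)).round(4))
W=lambda p:R.from_euler("z",-21.3,degrees=True).apply(p)+[.6085,.1094,0]
print(proj("wrist",W([0,0,.079]),C),proj("side",W([0,0,.079])))
hb=cv2.cvtColor(b,cv2.COLOR_BGR2HSV); mb=((hb[...,0]>100)&(hb[...,0]<125)&(hb[...,1]>100)).astype(np.uint8); mb[:230]=0;mb[:,:240]=0;mb[320:]=0;mb[:,330:]=0
ys,xs=np.where(mb); print("side blue",len(xs),xs.mean(),ys.mean(),cv2.minAreaRect(np.c_[xs,ys].astype(np.float32)),[proj("side",W([0,t,.079])).round(1) for t in(-.04,.04)])
u,v=proj("wrist",W([0,0,.079]),C).astype(int)
z=lambda i,x,y,w,hh,f:cv2.convertScaleAbs(cv2.resize(i[max(0,y):y+hh,max(0,x):x+w],None,fx=f,fy=f,interpolation=cv2.INTER_CUBIC),alpha=1.5)
A=z(a,u-95,v-95,190,190,2.1)[:400];B=z(b,240,240,90,90,4.4)[:400]
O=np.zeros((400,800,3),np.uint8);O[:A.shape[0],:min(A.shape[1],400)]=A[:,:400];O[:B.shape[0],400:400+min(400,B.shape[1])]=B[:,:400];cv2.imwrite("pics/o7.png",O)
E
```

```text
[0.58073984 0.07756885 0.29316209] [ 0.4 -0.4  1.6]
[ 276  104   26   73 1793] ((288.5, 140.0), (72.0, 25.0), 90.0)
[0.0204 0.0423 0.079 ]
[0.0408 0.0231 0.079 ]
[-0.0139 -0.0376  0.079 ]
[-0.0356 -0.0173  0.079 ]
[288.19194277 144.53209534] [279.35634309 275.55720114]
side blue 285 279.4421052631579 274.280701754386 ((279.20001220703125, 275.10003662109375), (11.180339813232422, 27.72724151611328), 26.56505012512207) [array([284.1, 265.6]), array([274.3, 286. ])]
```

>>> {"name": "carry_out", "arguments": {
  "commands": [
    {"delta_pos":[0,0,0.9],"dr":[0,0,0],"grip":-0.5},
    {"delta_pos":[0,0,0.9],"dr":[0,0,0],"grip":-0.5},
    {"delta_pos":[0,0,0.9],"dr":[0,0,1],"grip":-0.5},
    {"delta_pos":[0,-0.5,0.87],"dr":[0,0,1],"grip":-0.5},
    {"delta_pos":[0.2,-1,0],"dr":[0,0,1],"grip":-0.5},
    {"delta_pos":[0.3,-1,0],"dr":[0,0,1],"grip":-0.5},
    {"delta_pos":[0.3,-1,0],"dr":[0,0,1],"grip":-0.5},
    {"delta_pos":[0.3,-1,0],"dr":[0,0,0.5],"grip":-0.5},
    {"delta_pos":[0.3,-1,0],"dr":[0,0,0],"grip":-0.5},
    {"delta_pos":[0.3,-1,0],"dr":[0,0,0],"grip":-0.5}
  ]
}}

```text
t: 18.05
ee_pos: [0.6308, -0.1123, 0.3903]
tool_rot: [0.668, 0.744, -0.003, 0.002]
force: [1.3, 0.8, 0.5]
opening: 0.023
grip_force: 0.0
```

>>> {"name": "carry_out", "arguments": {
  "commands": [
    {"delta_pos":[0.3,-1,0],"dr":[0,0,0],"grip":-0.5},
    {"delta_pos":[0,-0.4,0],"dr":[0,0,0],"grip":-0.5},
    {"delta_pos":[0,0,0],"dr":[0,0,0],"grip":-0.5},
    {"delta_pos":[0,0,0],"dr":[0,0,0],"grip":-0.5}
  ]
}}

```text
t: 18.38
ee_pos: [0.6394, -0.1532, 0.3908]
tool_rot: [0.668, 0.744, -0.002, 0.002]
force: [-0.5, 0.3, 0.1]
opening: 0.0234
grip_force: 0.0
```

```bash
python3 - <<'E'
from h import *
s=env.state();C=cal("wrist");r=R.from_quat(s["tool_rot"]).as_matrix();print(s["ee_pos"],r.round(3).tolist(),s["opening"])
a=env.grab_frame("wrist"); cv2.imwrite("pics/w8.png",a)
m=a.max(2)<40
for rr in range(100,300,8):
    w=np.where(m[rr,200:360])[0]+200; print(rr,(w[0],w[-1],len(w)) if len(w) else None,end=" ")
print(proj("wrist",s["ee_pos"]+r@[0,0,.1],C), [proj("wrist",[x,-.175,.317],C).round(1) for x in (.64,.65)],proj("wrist",[.65,-.14,.317],C))
E
```

```text
[ 0.63941834 -0.15317555  0.39080311] [[-0.107, 0.994, 0.0], [0.994, 0.107, -0.006], [-0.006, -0.0, -1.0]] 0.023448759491057545
100 None 108 None 116 None 124 None 132 None 140 None 148 None 156 None 164 None 172 (np.int64(243), np.int64(269), 27) 180 (np.int64(243), np.int64(287), 45) 188 (np.int64(275), np.int64(286), 12) 196 (np.int64(275), np.int64(286), 12) 204 (np.int64(275), np.int64(286), 12) 212 (np.int64(275), np.int64(286), 12) 220 (np.int64(275), np.int64(286), 12) 228 (np.int64(275), np.int64(286), 12) 236 (np.int64(275), np.int64(286), 12) 244 (np.int64(255), np.int64(302), 17) 252 (np.int64(253), np.int64(304), 20) 260 (np.int64(252), np.int64(305), 36) 268 (np.int64(250), np.int64(307), 43) 276 (np.int64(200), np.int64(359), 77) 284 (np.int64(200), np.int64(359), 80) 292 (np.int64(200), np.int64(359), 82) [278.53745686 206.07343329] [array([276.4, 241. ]), array([288.9, 242.3])] [294.17445859 200.07720117]
```

>>> {"name": "carry_out", "arguments": {
  "commands": [
    {"delta_pos":[0.12,-0.3,-0.5],"dr":[0,0,0],"grip":-0.5},
    {"delta_pos":[0,0,-0.8],"dr":[0,0,0],"grip":-0.5},
    {"delta_pos":[0,0,-0.8],"dr":[0,0,0],"grip":-0.5},
    {"delta_pos":[0,0,-0.76],"dr":[0,0,0],"grip":-0.5},
    {"delta_pos":[0,0,0],"dr":[0,0,0],"grip":-0.5},
    {"delta_pos":[0,0,0],"dr":[0,0,0],"grip":-1},
    {"delta_pos":[0,0,0],"dr":[0,0,0],"grip":-1},
    {"delta_pos":[0,0,0],"dr":[0,0,0],"grip":-1},
    {"delta_pos":[0,0,0],"dr":[0,0,0],"grip":-1}
  ],
  "squeeze": 12
}}

```text
t: 19.18
ee_pos: [0.6436, -0.1622, 0.3083]
tool_rot: [0.668, 0.744, -0.001, 0.004]
force: [-1.0, 1.3, 1.6]
opening: 0.0093
grip_force: 12.0
```

>>> {"name": "carry_out", "arguments": {
  "commands": [
    {"delta_pos":[-0.44,-0.04,-0.07],"dr":[0,0,0],"grip":-1},
    {"delta_pos":[-0.43,-0.042,-0.107],"dr":[0,0,0],"grip":-1},
    {"delta_pos":[-0.42,-0.04,-0.14],"dr":[0,0,0],"grip":-1},
    {"delta_pos":[-0.406,-0.039,-0.18],"dr":[0,0,0],"grip":-1},
    {"delta_pos":[-0.39,-0.038,-0.21],"dr":[0,0,0],"grip":-1},
    {"delta_pos":[-0.37,-0.035,-0.247],"dr":[0,0,0],"grip":-1},
    {"delta_pos":[-0.345,-0.034,-0.28],"dr":[0,0,0],"grip":-1},
    {"delta_pos":[-0.32,-0.03,-0.305],"dr":[0,0,0],"grip":-1},
    {"delta_pos":[-0.3,-0.03,-0.335],"dr":[0,0,0],"grip":-1}
  ]
}}

```text
t: 19.93
ee_pos: [0.54, -0.1723, 0.2518]
tool_rot: [0.668, 0.744, -0.001, 0.004]
force: [-1.7, 3.3, 2.9]
opening: 0.0096
grip_force: 12.0
```

>>> {"name": "carry_out", "arguments": {
  "commands": [
    {"delta_pos":[-0.265,-0.025,-0.36],"dr":[0,0,0],"grip":-1},
    {"delta_pos":[-0.23,-0.025,-0.38],"dr":[0,0,0],"grip":-1},
    {"delta_pos":[-0.2,-0.02,-0.4],"dr":[0,0,0],"grip":-1},
    {"delta_pos":[-0.16,-0.015,-0.415],"dr":[0,0,0],"grip":-1},
    {"delta_pos":[-0.12,-0.01,-0.43],"dr":[0,0,0],"grip":-1},
    {"delta_pos":[-0.09,-0.01,-0.44],"dr":[0,0,0],"grip":-1},
    {"delta_pos":[-0.05,-0.005,-0.445],"dr":[0,0,0],"grip":-1},
    {"delta_pos":[-0.01,-0.001,-0.445],"dr":[0,0,0],"grip":-1},
    {"delta_pos":[0,0,0],"dr":[0,0,0],"grip":-1}
  ]
}}

```text
t: 20.68
ee_pos: [0.5029, -0.1758, 0.1486]
tool_rot: [0.669, 0.743, -0.004, -0.0]
force: [-6.0, 1.2, -2.0]
opening: 0.0095
grip_force: 12.0
```

>>> {"name": "carry_out", "arguments": {
  "commands": [
    {"delta_pos":[0.03,0.004,-0.4],"dr":[0,0,0],"grip":-1},
    {"delta_pos":[0.06,0.005,-0.4],"dr":[0,0,0],"grip":-1},
    {"delta_pos":[0,0,0],"dr":[0,0,0],"grip":-1}
  ]
}}

```text
t: 20.93
ee_pos: [0.5046, -0.1756, 0.1246]
tool_rot: [0.669, 0.743, -0.005, -0.001]
force: [-6.8, 0.0, -2.2]
opening: 0.0094
grip_force: 12.0
```

>>> {"name": "carry_out", "arguments": {
  "commands": [
    {"delta_pos":[0,0,-0.15],"dr":[0,0,0],"grip":-1},
    {"delta_pos":[0,0,-0.15],"dr":[0,0,0],"grip":-1},
    {"delta_pos":[0,0,0],"dr":[0,0,0],"grip":-1}
  ]
}}

```text
t: 21.18
ee_pos: [0.5057, -0.1757, 0.1174]
tool_rot: [0.669, 0.744, -0.004, -0.0]
force: [-7.6, 0.8, -2.0]
opening: 0.0095
grip_force: 12.0
```

>>> {"name": "carry_out", "arguments": {
  "commands": [
    {"delta_pos":[0,0,-0.15],"dr":[0,0,0],"grip":-1},
    {"delta_pos":[0,0,-0.15],"dr":[0,0,0],"grip":-1},
    {"delta_pos":[0,0,0],"dr":[0,0,0],"grip":-1}
  ]
}}

```text
t: 21.43
ee_pos: [0.506, -0.1779, 0.1106]
tool_rot: [0.669, 0.743, -0.004, 0.002]
force: [-10.0, 0.2, 10.3]
opening: 0.0094
grip_force: 12.0
```

>>> {"name": "carry_out", "arguments": {
  "commands": [
    {"delta_pos":[0,0,0.1],"dr":[0,0,0],"grip":-0.5},
    {"delta_pos":[0,0,0],"dr":[0,0,0],"grip":-0.5},
    {"delta_pos":[0,0,0],"dr":[0,0,0],"grip":-0.5},
    {"delta_pos":[0,0,0.7],"dr":[0,0,0],"grip":-0.5},
    {"delta_pos":[0,0,0.9],"dr":[0,0,0],"grip":-0.5},
    {"delta_pos":[0,0,0.5],"dr":[0,0,0],"grip":-1},
    {"delta_pos":[0,0,0],"dr":[0,0,0],"grip":-1},
    {"delta_pos":[0,0,0],"dr":[0,0,0],"grip":-1},
    {"delta_pos":[0,0,0],"dr":[0,0,0],"grip":-1}
  ]
}}

```text
t: 22.18
ee_pos: [0.5096, -0.1756, 0.1741]
tool_rot: [0.668, 0.744, -0.002, 0.004]
force: [-0.9, 0.3, 0.4]
opening: 0.0023
grip_force: 0.0
```

>>> {"name": "carry_out", "arguments": {
  "commands": [
    {"delta_pos":[0,0,-0.4],"dr":[0,0,0],"grip":-1},
    {"delta_pos":[0,0,-0.3],"dr":[0,0,0],"grip":-1},
    {"delta_pos":[0,0,0],"dr":[0,0,0],"grip":-1}
  ]
}}

```text
t: 22.43
ee_pos: [0.5076, -0.175, 0.1508]
tool_rot: [0.668, 0.744, -0.003, 0.001]
force: [0.1, -0.0, 0.1]
opening: 0.0
grip_force: 0.0
```

>>> {"name": "carry_out", "arguments": {
  "commands": [
    {"delta_pos":[-0.05,0,-0.2],"dr":[0,0,0],"grip":-1},
    {"delta_pos":[0,0,-0.15],"dr":[0,0,0],"grip":-1},
    {"delta_pos":[0,0,-0.1],"dr":[0,0,0],"grip":-1},
    {"delta_pos":[0,0,-0.1],"dr":[0,0,0],"grip":-1},
    {"delta_pos":[0,0,0],"dr":[0,0,0],"grip":-1}
  ]
}}

```text
t: 22.85
ee_pos: [0.5075, -0.176, 0.1366]
tool_rot: [0.668, 0.744, -0.002, 0.003]
force: [0.6, 0.3, -0.1]
opening: 0.0005
grip_force: 0.0
```

>>> {"name": "carry_out", "arguments": {
  "commands": [
    {"delta_pos":[0,0,-0.1],"dr":[0,0,0],"grip":-1},
    {"delta_pos":[0,0,-0.1],"dr":[0,0,0],"grip":-1},
    {"delta_pos":[0,0,0],"dr":[0,0,0],"grip":-1}
  ]
}}

```text
t: 23.1
ee_pos: [0.5083, -0.1764, 0.1329]
tool_rot: [0.669, 0.744, -0.001, 0.004]
force: [-2.2, 1.5, 9.0]
opening: 0.0004
grip_force: 4.9
```

>>> {"name": "carry_out", "arguments": {
  "commands": [
    {"delta_pos":[0,0,-0.1],"dr":[0,0,0],"grip":-1},
    {"delta_pos":[0,0,0],"dr":[0,0,0],"grip":-1}
  ]
}}

```text
t: 23.27
ee_pos: [0.5084, -0.1765, 0.1325]
tool_rot: [0.669, 0.744, -0.001, 0.004]
force: [-6.9, 3.4, 26.6]
opening: 0.0009
grip_force: 12.8
```

>>> {"name": "carry_out", "arguments": {
  "commands": [
    {"delta_pos":[0,0,0.8],"dr":[0,0,0],"grip":-1},
    {"delta_pos":[0,0,1],"dr":[0,0,0],"grip":-1},
    {"delta_pos":[0,0,1],"dr":[0,0,0],"grip":-1},
    {"delta_pos":[0,0,1],"dr":[0,0,0],"grip":-1},
    {"delta_pos":[0,0,1],"dr":[0,0,0],"grip":-1},
    {"delta_pos":[0,0,1],"dr":[0,0,0],"grip":-1},
    {"delta_pos":[0,0,1],"dr":[0,0,0],"grip":-1},
    {"delta_pos":[0,0,0],"dr":[0,0,0],"grip":-1},
    {"delta_pos":[0,0,0],"dr":[0,0,0],"grip":-1}
  ]
}}

```text
t: 24.02
ee_pos: [0.5085, -0.1766, 0.3338]
tool_rot: [0.668, 0.744, -0.001, 0.006]
force: [-0.2, 0.0, -0.2]
opening: 0.0003
grip_force: 0.0
```

```bash
python3 - <<'E'
from h import *
C=cal("wrist");print(env.state()["ee_pos"],env.state()["force"].round(1))
a=env.grab_frame("wrist");cv2.imwrite("pics/w9.png",a);b=env.grab_frame("side");cv2.imwrite("pics/s9.png",b);t=env.grab_frame("top");cv2.imwrite("pics/t9.png",t)
m=a.max(2)<40; n,l,s,c=cv2.connectedComponentsWithStats(m[130:400,255:315].astype(np.uint8))
for k in range(1,n):
    if s[k,4]>60: print("wrist black",s[k][:4]+[255,130,0,0],c[k]+[255,130])
def blue(i,roi):
    h=cv2.cvtColor(i,cv2.COLOR_BGR2HSV); m=np.zeros(i.shape[:2],bool); y0,y1,x0,x1=roi
    m[y0:y1,x0:x1]=((h[...,0]>100)&(h[...,0]<125)&(h[...,1]>100))[y0:y1,x0:x1]; ys,xs=np.where(m); return cv2.minAreaRect(np.c_[xs,ys].astype(np.float32)),xs.mean(),ys.mean()
T=blue(t,(185,250,150,240));S=blue(b,(230,320,240,330));print(T,S)
W=lambda p:R.from_euler("z",-21.3,degrees=True).apply(p)+[.6085,.1094,0]
print("pred top",[proj("top",W([0,k,.085])).round(1) for k in (-.04,0,.04)],"side",[proj("side",W([0,k,.082])).round(1) for k in (-.04,0,.04)])
print("tri",tri([ray("top",T[1:]),ray("side",S[1:])]),"seat",W([0,0,.079]))
# lid a: compare side picture before/after near the handles
b0=cv2.imread("pics/side0.png").astype(int); d=np.abs(b0-b).max(2)[150:250,235:325]>40; print("side diff px",d.sum(),np.argwhere(d)[:5]+[150,235])
print("top diffs stand (excl arm) ",(np.abs(cv2.imread("pics/top0.png").astype(int)-t).max(2)>40)[:,:].sum())
E
```

```text
[ 0.50848816 -0.17658156  0.33384438] [-0.2  0.  -0.2]
wrist black [271 141  18  73] [276.27464789 178.32253521]
wrist black [271 218  17 133] [278.39575531 272.90137328]
wrist black [255 275  18 106] [262.91507312 327.5359955 ]
wrist black [285 275  30  99] [300.11603376 323.75492264]
(((188.12069702148438, 213.94827270507812), (34.3536376953125, 13.184369087219238), 21.801406860351562), np.float64(187.57985257985257), np.float64(213.76412776412778)) (((279.20001220703125, 275.10003662109375), (11.180339813232422, 27.72724151611328), 26.56505012512207), np.float64(279.4612676056338), np.float64(274.28521126760563))
pred top [array([205.1, 220.5]), array([189.6, 214.4]), array([174.1, 208.4])] side [array([284.1, 264.7]), array([279.3, 274.7]), array([274.3, 285.1])]
tri [0.60911943 0.11385459 0.08726864] seat [0.6085 0.1094 0.079 ]
side diff px 375 [[167 253]
 [167 254]
 [183 257]
 [188 280]
 [188 281]]
top diffs stand (excl arm)  14793
```

```bash
python3 -c "
from bench import env
print(env.close_job())"
```

```text
the job is handed in; nothing more can be done
None
```

I laid the 120 mm spindle in the dispenser's two notches, shut its lid again without opening the other two, and handed the job in after about 24 s of robot time; no verdict came back. In the last camera readings the spindle was aligned with the notches and about 4–5 mm from my estimate of the seat, and the lid held still under a 27 N push.

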